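# Hover the router's new sub-base over its tapped holes

### The arm

A 6-joint arm with a two-finger parallel gripper is mounted at the origin on the work surface. World frame = base frame: x ahead of the robot, y to its left, z up, the work surface at z = 0. Lengths are in mm, angles in rad, forces in N, time in s.
With the tool pointing down it reaches from about 350 to 975 mm from the base axis. Payload 7.1 kg.
Tool frame: the origin (TCP) lies between the finger pads; the fingertips stand 19 mm ahead of it and the grasp point (between the pads) is the TCP (ctrl.finger_overhang is the distance from the TCP to the fingertips, in mm); z points along the fingers, y is the line along which they close (so a half turn about z gives the same grasp; the last joint's range is limited). The gripper opens to 88 mm and grips with 3 to 60 N. Pads are 20 mm wide; open, the fingers measure 115 mm over their backs; the gripper's body (75 mm by 178 mm) begins 61 mm behind the grasp point.
Start: joints at [-1.226, 0.423, 1.63, -0, 1.089, -0.019], TCP at [222.409, -584.071, 241.675] pointing down, gripper open.
Joint ranges: [-3, 3], [-0.9, 2.11], [0.09, 2.58], [-1.31, 4.45], [0.11, 2.69], [-2.54, 2.54]. Speed limits (rad/s): [2.39, 2.39, 3.01, 3.14, 3.14, 3.14].

### API

Orientations are given as a rotation vector (axis times angle).
In Python, from workcell import ctrl gives the robot as it stands. The module is installed in compiled form; this text tells all that it offers.
- The arm moves only by the tool arm_command, never from a script. Its argument "rows" is one flat list of numbers, 7 for each row, row after row: the turn, a rotation vector about the tool's x, y, z scaled (see below), then the shift along the tool's x, y, z scaled (see below), then the opening, from -1 (shut) to 1 (fully open). A call has 1 to 5 rows; each row is the pose to reach, as a shift and turn from the pose commanded when the call began, along the tool's axes at that moment, turning the shorter way round; what a row does not reach only later rows make up. The controller multiplies each number of a shift by 80 mm and each number of a turn by 180 degrees. A row lasts 1/10 s, in which the tool goes at most 50 mm and 8.59 degrees, less where a joint would pass 70% of its speed; a pose out of reach is approached as far as the arm can. A call with a number of a shift or a turn outside -1 to 1 is refused whole. A call with a gripper value outside its range is refused whole. The fingers move at their own pace and stop on an object; the grip force is fixed at half the most. Time passes only in rows, so rows that repeat a pose let the fingers close. It gives the time, the measured TCP pose, the force, the opening and the grip force at its end, in the units of the state.
- ctrl.get_obs(): the state, without advancing time (a new reading comes with each control period).
- ctrl.get_image(name): name is "scene" or "top" or "wrist"; returns (picture, depth): 420x560x3 uint8, red, green, blue; 420x560 float32, mm along the optical axis (not along the pixel's ray), 0 where there is no reading.
- ctrl.camera_params(name): a dict with "camera_matrix" (3x3 intrinsics, pixels), "world_to_cam" (4x4, takes a point from world to camera coordinates); the wrist camera has in their place "tool_from_camera" (4x4, takes a point from camera to tool coordinates, whose origin is the TCP and whose axes are the flange's). Camera axes: x right, y down, z forward; pixel columns grow to the right and rows downward; lengths in mm; the calibration is good to about 2 mm. A picture is of the moment at which its call begins: read the wrist's pose just before it. camera_params takes no time and is no camera call.
- ctrl.close_job(): hands the job in; it is judged then, once.
The state is a dict: "t": time; "qpos": joint angles; "qvel": joint speeds; "joint_torque": joint torques, N m; "ee_pos": TCP position; "orientation": TCP orientation; "ft_force": force on the tool from outside, world axes, zero at the start; "moment": the same for the moment, N m; "width": finger opening in mm; "grasp_force": force on a finger pad.
Only numpy, scipy, OpenCV 4.12 (cv2) and the standard library are available. Lean on these libraries where they do the work, as an engineer would, in place of code of your own. Each camera call takes 0.05 s, during which the arm holds its last target. There are 200 camera calls.

### The job

Fit-up of a router's new sub-base: take the black plate from its wooden rest, gripping it lightly because the brittle phenolic chips if squeezed hard or knocked, and bring it over the upturned router base. Hold it there level and still about a centimetre clear of the metal, flat edge over flat edge, so that the whole of each threaded hole shows through its screw hole and I can start the three screws. Finish while still holding it there: do not set it down or let go, and do not shove the router base or disturb the other things on the bench.

Things in the scene. Friction and masses are not known exactly. Their poses are not given: they have to be found in the camera images.
- plate_center (a point): Middle of the loose black phenolic router sub-base, half-way through its thickness: a flat disc 152 mm across, 6 mm thick, 0.12 kg give or take 30 percent, with one straight edge (the flat, 93 mm long) 60 mm from the middle on its own -x side, a 64 mm round opening through the middle and three 10 mm screw holes at 60 mm radius. It lies level, z up. It chips if gripped with over 50 N on a finger.
- plate_web (a point): Grasp point of the plate, half-way through its thickness, 45 mm from its middle on its -x side: the web between the flat edge and the round opening, 28 mm wide along the plate's x. From above one finger goes in the opening, one outside the flat. Its height is 43 mm above the bench, 37 mm above the rest's board.
- plate_hole0 (a point): Centre of the plate's screw hole on its +x side (60, 0 mm from the middle), opposite the flat, at the underside of the plate
- plate_hole1 (a point): Centre of the plate's screw hole at -30, +52 mm from the middle in the plate's x, y, at its underside
- plate_hole2 (a point): Centre of the plate's screw hole at -30, -52 mm from the middle in the plate's x, y, at its underside
- rest: Wooden rest fixed to the bench: plywood board 170 x 150 x 6 mm with two pine battens 20 mm wide along its x at y = +-51 mm (82 mm clear between them), tops 40 mm above the bench. Origin on the bench under its middle. The plate lies across the battens, its middle within 6 mm of the rest's and turned at most 0.1 rad against it, so its web spans the open gap.
- router_face (a point): Middle of the upturned router base's face, at face height, 82 mm above the bench. Loose cast aluminium base, motor out, 1.3 kg, standing on its barrel: flange 144 mm across, 8 mm thick, flat edge 50 mm from the middle on its -x side, 89 mm bore open down to the bench. z up. Two dark wooden handles reach +-116 mm along y, clamp on the +x side; every part is below the face.
- router_hole0 (a point): Threaded M4 hole (4 mm) in the face on the router's +x side, 60 mm from the middle; belongs under plate_hole0
- router_hole1 (a point): Threaded M4 hole in the face at -30, +52 mm from the middle in the router's x, y; belongs under plate_hole1
- router_hole2 (a point): Threaded M4 hole in the face at -30, -52 mm from the middle in the router's x, y; belongs under plate_hole2
- motor: Bystander: router motor standing on its black cap, 88 mm in diameter, 188 mm tall; origin under its middle
- mallet: Bystander: dark turned carver's mallet standing on its head, 94 mm in diameter, 210 mm tall; origin under its middle
- varnish: Bystander: amber glass jar, 68 mm in diameter, 105 mm tall; origin under its middle
- waxtin: Bystander: flat round wax tin, green with a brass lid, 85 mm in diameter, 30 mm tall; origin under its middle
- dish: Bystander: steel dish with the three screws, 94 mm in diameter, 22 mm tall; origin under its middle
- driver: Bystander: yellow-handled screwdriver lying down, 190 mm long, along its own x; origin under its middle
- bush: Bystander: brass guide bush, 60 mm in diameter, 16 mm tall; origin under its middle

How it is judged (in metres and radians):
On the way:
1. The plate has been lifted clear of its rest, held in the fingers (z of plate_center in the frame of rest above 0.06 m and contact force between plate and rest below 0.1 N and contact force between the fingers and plate above 1 N), for 0.2 s.
At the end, for the whole second after the job is handed in: The plate hangs in the fingers alone, at rest and level within 4 degrees, its underside 5 to 18 mm above the router base's face, each of its three screw holes within 3 mm (seen from above) of its own threaded hole, nothing of it touching the router base, which stands upright (horizontal distance between plate_hole0 and router_hole0 below 0.003 m and horizontal distance between plate_hole1 and router_hole1 below 0.003 m and horizontal distance between plate_hole2 and router_hole2 below 0.003 m and z of plate_center in the frame of router_face between 0.008 and 0.021 m and angle between plate_center's own z axis and vertical below 0.07 rad and angle between router_face's own z axis and vertical below 0.03 rad and contact force between plate and router below 0.1 N and contact force between the fingers and plate above 1 N and linear speed of plate below 0.01 m/s and angular speed of plate below 0.1 rad/s); the arm keeps its last pose, push and grip.
It fails at once if the plate is squeezed hard by the fingers (about 50 N on each) (contact force between the fingers and plate above 100 N).
It fails at once if the plate is knocked or pressed hard on its rest (over 25 N) (contact force between plate and rest above 25 N).
It fails at once if the plate is knocked on the router base (over 8 N) (contact force between plate and router above 8 N).
It fails at once if the router base is shoved more than 10 mm (distance of router_face from where it was at the start of the episode above 0.01 m).
It fails at once if a bystander is moved more than 20 mm (distance of any of motor, mallet, varnish, waxtin, dish, driver, bush from where it was at the start of the episode above 0.02 m).
It also fails if it takes over 38 s, if anything falls off the work surface, if the arm or the gripper's body presses on something with over 40 N, if the wrist force passes 120 N, or if a joint passes its speed limit or range.

## Working session

There is one attempt and no reset: what is moved stays moved. The work goes in short steps, Python scripts to look and compute and a tool call to move; the robot and the scene stay as the last step left them, time stands still between calls to the robot, and variables do not carry over. Pictures are saved under pics/ and viewed, at most 10 in all, crops included, and the job is handed in when it is done.

Besides the shell and the picture viewer there is one more tool, called after ">>>" as a command line: name --argument value ..., lists and objects as JSON in quotes. arm_command: Moves the arm, as the interface text tells. Shifts and turns lie within -1 to 1; 1 stands for 80 mm of shift or 180 degrees of turn. Its arguments: {"type":"object","properties":{"rows":{"type":"array","items":{"type":"number"}}},"required":["rows"]}

```bash
mkdir -p pics; cat > h.py <<'E'
import numpy as np,cv2
from scipy.spatial.transform import Rotation as R
from workcell import ctrl
def grab(n):
    o=ctrl.get_obs(); im,d=ctrl.get_image(n); p=ctrl.camera_params(n); K=np.array(p["camera_matrix"])
    if n=="wrist":
        T=np.eye(4);T[:3,:3]=R.from_rotvec(o["orientation"]).as_matrix();T[:3,3]=o["ee_pos"]
        C=T@np.array(p["tool_from_camera"])
    else: C=np.linalg.inv(np.array(p["world_to_cam"]))
    return im,d,K,C
def pts(d,K,C):
    v,u=np.mgrid[:d.shape[0],:d.shape[1]]
    P=np.stack([(u-K[0,2])/K[0,0]*d,(v-K[1,2])/K[1,1]*d,d],-1)
    return P@C[:3,:3].T+C[:3,3]
def ray(uv,K,C,z):
    uv=np.atleast_2d(uv).astype(float)
    r=np.c_[(uv[:,0]-K[0,2])/K[0,0],(uv[:,1]-K[1,2])/K[1,1],np.ones(len(uv))]@C[:3,:3].T
    return C[:3,3]+r*((z-C[2,3])/r[:,2:])
def save(n,im): cv2.imwrite(f"pics/{n}.png",im[...,::-1])
E
python3 - <<'E'
from h import *
for n in("top","scene"):
    im,d,K,C=grab(n); save(n+"0",im); np.savez(n+"0",im=im,d=d,K=K,C=C); print(n,K.round(1).tolist(),C.round(3).tolist())
    P=pts(d,K,C)
    for lo,hi in((38,55),(70,95)):
        m=(P[...,2]>lo)&(P[...,2]<hi)&(d>0)
        k,l,s,c=cv2.connectedComponentsWithStats(m.astype('uint8'))
        for i in range(1,k):
            if s[i,4]>150: print(lo,s[i],c[i].round(),np.median(P[l==i],0).round(1))
o=ctrl.get_obs();print({k:np.round(v,3) for k,v in o.items()}, ctrl.camera_params("wrist"))
E
```

```text
top [[427.4, 0.0, 274.0], [0.0, 427.4, 215.9], [0.0, 0.0, 1.0]] [[-0.003, -0.987, 0.159, 364.726], [-0.999, -0.003, -0.033, 18.624], [0.033, -0.159, -0.987, 1274.323], [0.0, 0.0, 0.0, 1.0]]
38 [203  76  10  58 230] [208. 103.] [915.2 174.6  48.6]
38 [234  77   8  47 183] [238.  98.] [913.4  86.3  50. ]
38 [263  77   9  57 233] [267. 106.] [892.8  -2.1  50.3]
38 [321  78  11  57 195] [326. 107.] [ 896.4 -181.    49.8]
38 [  11  161   94  114 4796] [ 58. 218.] [551.7 597.7  48.4]
38 [ 164  201   72   70 1917] [201. 234.] [509.9 186.2  45.7]
38 [342 227  16  15 153] [349. 233.] [ 512.6 -240.2   47.9]
70 [ 303  184   51   50 1091] [331. 206.] [ 592.1 -188.3   82.4]
scene [[411.2, 0.0, 277.2], [0.0, 411.2, 214.0], [0.0, 0.0, 1.0]] [[-0.228, 0.758, -0.611, 1183.921], [0.974, 0.165, -0.158, 173.177], [-0.019, -0.631, -0.776, 897.475], [0.0, 0.0, 0.0, 1.0]]
38 [291  99  41  17 171] [310. 110.] [59.9  4.7 46.9]
38 [ 311  199   80   58 2013] [349. 227.] [517.5 189.1  46.1]
38 [ 461  211   99  134 4948] [506. 275.] [576.  548.   48.4]
38 [196 231  38  26 314] [221. 244.] [ 637.9 -115.3   47.1]

[... 1098 characters left out ...]
0.568,  0.   ]), 'ft_force': array([-0.379,  0.302,  0.069]), 'moment': array([-0.002, -0.013, -0.003]), 'grasp_force': np.float64(0.0), 'width': np.float64(87.736)} {'camera_matrix': array([[360.89785773,   0.        , 269.2547886 ],
       [  0.        , 360.89785773, 212.22158941],
       [  0.        ,   0.        ,   1.        ]]), 'tool_from_camera': array([[ 3.79546281e-06, -9.65404865e-01, -2.60755529e-01,
         7.25309850e+01],
       [ 9.99999968e-01, -6.22656463e-05,  2.45084048e-04,
        -1.67275857e+00],
       [-2.52841444e-04, -2.60755522e-01,  9.65404834e-01,
        -1.41479928e+02],
       [ 0.00000000e+00,  0.00000000e+00,  0.00000000e+00,
         1.00000000e+00]])}
```

View pics/top0.png

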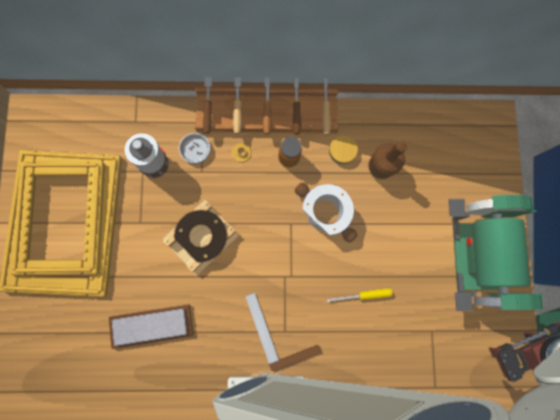

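View pics/scene0.png

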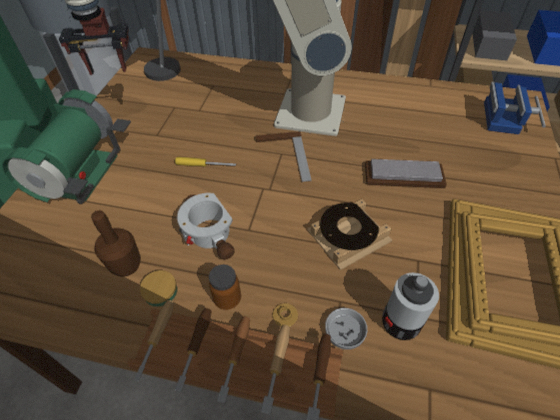

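The top view shows the plate (centre ≈ px 201,236) on its rest, turned about 40°, and the router at ≈ px 330,207. In the scene view the plate is at 349,227 and the router at 204,218. Next I estimate both poses roughly.

```bash
cat >> h.py <<'E'
def bigmask(m):
    m=cv2.morphologyEx(m.astype('uint8'),cv2.MORPH_OPEN,np.ones((3,3)))
    k,l,s,c=cv2.connectedComponentsWithStats(m); i=1+np.argmax(s[1:,4]); return (l==i).astype('uint8')
def disc(m,K,C,z,R0,flat,it=4):
    """outer contour rayed onto z; circle fit without the flat; flat line fit. returns centre, yaw, radius, flat dist"""
    cs,_=cv2.findContours(m,cv2.RETR_EXTERNAL,cv2.CHAIN_APPROX_NONE); c=max(cs,key=cv2.contourArea)[:,0]
    q=ray(c,K,C,z)[:,:2]; k=np.ones(len(q),bool); 
    for _ in range(10):
        A=np.c_[2*q[k],np.ones(k.sum())]; s=np.linalg.lstsq(A,(q[k]**2).sum(1),rcond=None)[0]
        ce=s[:2]; r=np.sqrt(s[2]+ce@ce); e=np.hypot(*(q-ce).T)-r; k=abs(e)<max(1.5,1.5*np.median(abs(e)))
    e=np.hypot(*(q-ce).T); a=np.arctan2(*(q-ce).T[::-1])
    w=np.clip(r-2-e,0,None); fl=np.angle((w*np.exp(1j*a)).sum())
    half=np.arccos(flat/R0); f=abs(np.angle(np.exp(1j*(a-fl))))<half*0.75
    for _ in range(3):
        vx,vy,x,y=cv2.fitLine(q[f].astype('float32'),cv2.DIST_HUBER,0,.01,.01).ravel()
        n=np.array([-vy,vx]); dd=n@(np.array([x,y])-ce); n=n*np.sign(dd)
        f=(abs(abs((q-ce)@n)-abs(dd))<2)&((q-ce)@n>0)&(abs((q-ce)@[vx,vy])<R0*np.sin(half)*.85)
    return ce.round(2),round(float(np.arctan2(-n[1],-n[0])),4),r.round(2),round(abs(float(dd)),2),int(k.sum()),int(f.sum())
E
python3 - <<'E'
from h import *
for n in("top","scene"):
    D=np.load(n+"0.npz"); im,d,K,C=[D[k] for k in("im","d","K","C")]; P=pts(d,K,C)
    near=lambda x,y,r:np.hypot(P[...,0]-x,P[...,1]-y)<r
    m=bigmask(near(515,187,95)&(im.max(-1)<60)&(P[...,2]>25)); 
    for z in (46,):print(n,"plate",disc(m,K,C,z,76,60))
    top=pts(d,K,C)[...,2]
    m2=bigmask(near(595,-186,85)&(abs(P[...,2]-82)<6)); print("router",disc(m2,K,C,82,72,50))
    cv=im.copy(); cv[m>0]=[255,0,255]; cv[m2>0]=[0,255,0]; save("m"+n,cv)
    # tall things
    m=(P[...,2]>60)&(d>0)&(P[...,0]>350)&(P[...,0]<800)&(abs(P[...,1])<450)
    k,l,s,c=cv2.connectedComponentsWithStats(m.astype('uint8'))
    for i in range(1,k):
        if s[i,4]>80: print(s[i],np.median(P[l==i],0).round(),P[l==i].max(0).round(),P[l==i].min(0).round())
E
python3 -c "
import cv2,numpy as np
a=cv2.imread('pics/mtop.png')[120:300,130:380];b=cv2.imread('pics/mscene.png')[170:290,160:410]
cv2.imwrite('pics/mm.png',cv2.resize(np.vstack([a,b]),None,fx=2,fy=2))"
```

```text
Traceback (most recent call last):
  File "h.py", line 22, in bigmask
    k,l,s,c=cv2.connectedComponentsWithStats(m); i=1+np.argmax(s[1:,4]); return (l==i).astype('uint8')
                                                     ~~~~~~~~~^^^^^^^^^
ValueError: attempt to get argmax of an empty sequence
[ WARN:0@0.021] global loadsave.cpp:275 findDecoder imread_('pics/mtop.png'): can't open/read file: check file path/integrity
Traceback (most recent call last):
TypeError: 'NoneType' object is not subscriptable
```

```bash
cat > a.py <<'E'
from h import *
for n,c,cr in(("top",(201,236),(330,207)),("scene",(349,227),(204,215))):
    D=np.load(n+"0.npz"); im,d,K,C=[D[k] for k in("im","d","K","C")]; P=pts(d,K,C)
    v,u=np.mgrid[:420,:560]
    m=bigmask((np.hypot(u-c[0],v-c[1])<45)&(im.max(-1)<95)&((im.max(-1).astype(int)-im.min(-1))<25))
    print(n,"dark",im[v[m>0],u[m>0]].mean(0),d[m>0].min(),m.sum(),np.median(P[(m>0)&(d>0)],0))
    print("plate",disc(m,K,C,46,76,60))
    m2=bigmask((np.hypot(u-cr[0],v-cr[1])<45)&(abs(P[...,2]-82)<6)&(d>0)); print("router",disc(m2,K,C,82,72,50))
    cv=im.copy(); cv[m>0]=[255,0,255]; cv[m2>0]=[0,255,0]; save("m"+n,cv)
    m=(P[...,2]>60)&(d>0)&(P[...,0]>350)&(P[...,0]<800)&(abs(P[...,1])<450)
    k,l,s,cc=cv2.connectedComponentsWithStats(m.astype('uint8'))
    for i in range(1,k):
        if s[i,4]>80: print(s[i],np.median(P[l==i],0).round(),P[l==i].max(0).round(),P[l==i].min(0).round())
a=cv2.imread('pics/mtop.png')[120:300,130:380];b=cv2.imread('pics/mscene.png')[170:290,160:410]
cv2.imwrite('pics/mm.png',cv2.resize(np.vstack([a,b]),None,fx=2,fy=2))
E
python3 a.py
```

```text
top dark [63.3502455  53.14893617 44.04909984] 0.0 1222 [509.63735157 185.53999969  46.16739264]
plate (array([505.55, 189.67]), -0.8069, np.float64(69.98), 54.12, 94, 20)
router (array([ 579.83, -176.55]), 3.1039, np.float64(69.92), 60.83, 117, 5)
[ 126  133   40   40 1126] [718. 328. 151.] [774. 382. 198.] [686. 295.  60.]
[279 136  24  26 472] [748. -69. 104.] [786. -37. 111.] [ 723. -104.   60.]
[371 141  36  36 952] [ 715. -342.  110.] [ 770. -305.  215.] [ 679. -398.   60.]
[ 303  184   51   50 1130] [ 592. -189.   82.] [ 651. -104.   90.] [ 508. -247.   60.]
scene dark [26.8411271  20.65227818 15.21702638] 0.0 1668 [519.88458794 186.25439892  46.37464513]
plate (array([510.86, 189.52]), -0.7774, np.float64(74.19), 60.41, 99, 20)
router (array([ 579.76, -172.96]), -0.8841, np.float64(71.96), 45.76, 115, 13)
[ 178  193   55   48 1326] [ 591. -185.   82.] [ 655. -102.   88.] [ 507. -246.   60.]
[  91  210   47   58 1631] [ 737. -339.  110.] [ 772. -304.  212.] [ 681. -393.   60.]
[209 264  30  35 826] [766. -64. 104.] [790. -35. 109.] [ 727. -101.   60.]
[ 387  272   52   58 2213] [751. 334. 150.] [775. 384. 196.] [687. 298.  60.]
```

View pics/mm.png

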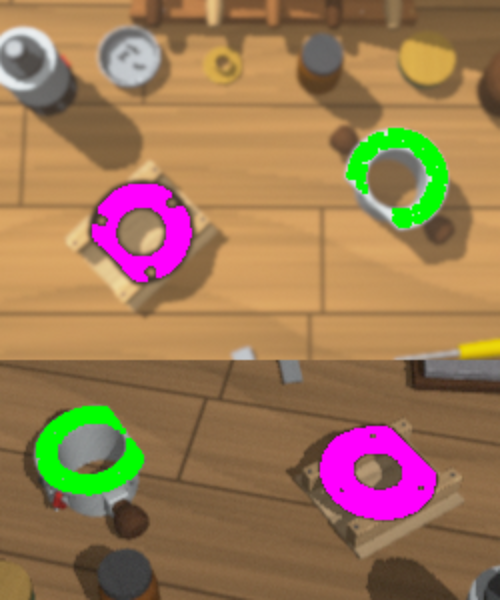

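The masks fit. The plate is at about (511, 189) with yaw about -0.79, and its flat faces (-x, +y). The router is at about (580, -173) with yaw about -0.88, with its flat on the same side. I move to a hover above the router to look closer.

>>> arm_command --rows '[0,0,-0.0444,0.3,-0.2,0,1,0,0,-0.0889,0.62,-0.4,0,1,0,0,-0.1333,0.94,-0.6,0,1]'

```text
t: 0.4
ee_pos: [275.8, -511.5, 241.2]
orientation: [-2.9, -1.205, -0.0]
ft_force: [-0.3, 0.5, 1.8]
width: 87.3
grasp_force: 0.0
```

>>> arm_command --rows '[0,0,0,0.48,-0.075,0,1,0,0,0,0.956,-0.151,0,1]'

```text
t: 0.6
ee_pos: [321.7, -448.7, 241.3]
orientation: [-2.904, -1.197, 0.0]
ft_force: [0.7, 0.2, -0.0]
width: 88.0
grasp_force: 0.0
```

>>> arm_command --rows '[0,0,0,0.48,-0.075,0,1,0,0,0,0.956,-0.151,0,1]'

```text
t: 0.8
ee_pos: [367.6, -386.0, 241.4]
orientation: [-2.904, -1.198, 0.0]
ft_force: [-0.3, -0.5, 0.8]
width: 87.6
grasp_force: 0.0
```

>>> arm_command --rows '[0,0,0,0.48,-0.075,0,1,0,0,0,0.956,-0.151,0,1]'

```text
t: 1.0
ee_pos: [413.3, -323.5, 241.5]
orientation: [-2.904, -1.198, 0.0]
ft_force: [0.2, -0.3, 1.6]
width: 87.9
grasp_force: 0.0
```

>>> arm_command --rows '[0,0,0,0.48,-0.075,0,1,0,0,0,0.956,-0.151,0,1]'

```text
t: 1.2
ee_pos: [459.0, -261.0, 241.5]
orientation: [-2.904, -1.198, 0.0]
ft_force: [0.4, -0.3, 0.2]
width: 88.1
grasp_force: 0.0
```

>>> arm_command --rows '[0,0,0,0.48,-0.075,0,1,0,0,0,0.956,-0.151,0,1]'

```text
t: 1.4
ee_pos: [504.7, -198.5, 241.5]
orientation: [-2.904, -1.198, 0.001]
ft_force: [-0.4, 0.1, -0.6]
width: 88.1
grasp_force: 0.0
```

>>> arm_command --rows '[0,0,0,0.48,-0.075,0,1,0,0,0,0.956,-0.151,0,1,0,0,0,0.956,-0.151,0,1]'

```text
t: 1.7
ee_pos: [551.9, -134.4, 241.5]
orientation: [-2.902, -1.204, -0.001]
ft_force: [-0.5, -0.5, -0.3]
width: 87.8
grasp_force: 0.0
```

```bash
python3 - <<'E'
from h import *
im,d,K,C=grab("wrist"); save("w1",im); np.savez("w1",im=im,d=d,K=K,C=C)
o=ctrl.get_obs();print(o["t"],o["ee_pos"].round(1),o["orientation"].round(4),o["qpos"].round(2),abs(o["qvel"]).max())
P=pts(d,K,C); m=bigmask((abs(P[...,2]-82)<8)&(d>0)); print(np.median(P[m>0],0),disc(m,K,C,82,72,50))
E
```

```text
1.75 [ 550.6 -135.8  241.3] [-2.9018e+00 -1.2030e+00  6.0000e-04] [-0.26  0.34  1.76 -0.    1.04  0.52] 0.04617642043007912
[ 600.73991072 -177.78561248   80.46932659] (array([ 579.1 , -171.13]), -0.7725, np.float64(71.27), 49.22, 323, 102)
```

View pics/w1.png

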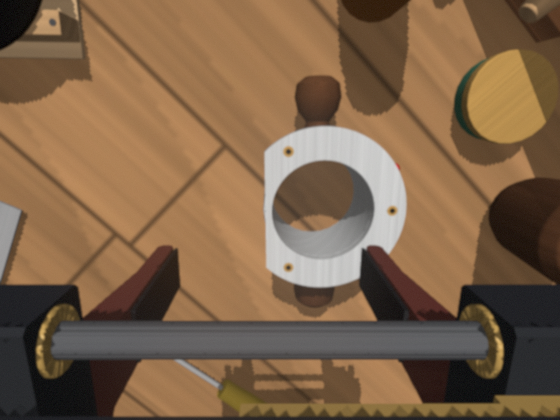

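The wrist view shows the router face centred at ≈ (323,207), with threaded holes at (289,151), (392,210) and (288,267), and its flat on the left. I measure by the holes now that the arm is settled, then shift for a second view to get the height.

```bash
cat >> h.py <<'E'
TPL=np.array([[60,0],[-30,52],[-30,-52.]])
def fit2(q,t=TPL):
    a=(t-t.mean(0));b=(q-q.mean(0)); yaw=np.arctan2((a[:,0]*b[:,1]-a[:,1]*b[:,0]).sum(),(a*b).sum())
    M=np.array([[np.cos(yaw),-np.sin(yaw)],[np.sin(yaw),np.cos(yaw)]]); c=q.mean(0)-M@t.mean(0)
    return c,yaw,np.hypot(*(q-(t@M.T+c)).T)
def rholes(im,near,r=16):
    h=cv2.cvtColor(im,cv2.COLOR_RGB2HSV); out=[]
    for u,v in near:
        u,v=int(u),int(v); w=h[v-r:v+r+1,u-r:u+r+1]; wt=((w[...,1]>70)).astype('uint8')
        k,l,s,c=cv2.connectedComponentsWithStats(wt); i=min((i for i in range(1,k) if 15<s[i,4]<250),key=lambda i:np.hypot(*(c[i]-r)))
        out.append(c[i]+[u-r,v-r]+[0]); print(s[i,4],end=' ')
    return np.array(out)
E
python3 - <<'E'
from h import *
im,d,K,C=grab("wrist"); save("w2",im); np.savez("w2",im=im,d=d,K=K,C=C)
uv=rholes(im,[(392,210),(289,151),(288,267)]); print(uv.round(1).tolist(),C[:3,3])
for z in(80,82,84): print(z,fit2(ray(uv,K,C,z)[:,:2]))
E
```

```text
71 76 60 [[392.2, 207.8], [288.1, 148.4], [288.0, 264.6]] [601.59182158 -83.35131287 382.74826742]
80 (array([ 578.85131407, -171.81699974]), np.float64(-0.7730477915212948), array([0.15762568, 0.10558828, 0.08807847]))
82 (array([ 579.00154123, -171.23258228]), np.float64(-0.7730477915212952), array([0.2420544 , 0.40017289, 0.43042982]))
84 (array([ 579.1517684 , -170.64816482]), np.float64(-0.7730477915212952), array([0.63889749, 0.78981193, 0.82284741]))
```

>>> arm_command --rows '[0,0,0,-0.15,-0.5,0,1,0,0,0,-0.3,-0.9,0,1,0,0,0,-0.3,-0.9,0,1,0,0,0,-0.3,-0.9,0,1]'

```text
t: 2.2
ee_pos: [481.5, -104.2, 242.0]
orientation: [2.904, 1.196, 0.001]
ft_force: [0.6, 0.0, 0.5]
width: 87.8
grasp_force: 0.0
```

```bash
python3 - <<'E'
from h import *
im,d,K,C=grab("wrist"); save("w3",im); np.savez("w3",im=im,d=d,K=K,C=C)
D=np.load("w2.npz"); K0,C0=D["K"],D["C"]
uv0=rholes(D["im"],[(392,210),(289,151),(288,267)])
X=ray(uv0,K0,C0,82); Y=(X-C[:3,3])@C[:3,:3]; pr=np.c_[K[0,0]*Y[:,0]/Y[:,2]+K[0,2],K[1,1]*Y[:,1]/Y[:,2]+K[1,2]]
uv=rholes(im,pr,20); print(pr.round(1).tolist(),uv.round(1).tolist())
pm=lambda K,C:K@np.linalg.inv(C)[:3]
T=cv2.triangulatePoints(pm(K0,C0),pm(K,C),uv0.T,uv.T); T=(T[:3]/T[3]).T; print(T.round(2)); print(fit2(T[:,:2]))
for z in(82,): print(fit2(ray(uv,K,C,z)[:,:2]))
E
```

```text
71 76 60 74 87 65 [[478.8, 176.3], [376.1, 114.7], [369.1, 236.0]] [[478.7, 176.0], [376.0, 114.4], [368.9, 236.0]]
[[ 621.8  -212.8    82.11]
 [ 593.69 -113.32   81.84]
 [ 521.52 -187.41   81.65]]
(array([ 579.00206401, -171.1765292 ]), np.float64(-0.7718606452884922), array([0.29588296, 0.33966341, 0.29935375]))
(array([ 579.03742811, -171.04444341]), np.float64(-0.7720572722718086), array([0.22381837, 0.33663628, 0.30530649]))
```

>>> arm_command --rows '[0,0,0,0.35,-0.35,0,1,0,0,0,0.65,-0.66,0,1,0,0,0,0.953,-0.966,0,1]'

```text
t: 2.55
ee_pos: [482.8, 5.4, 241.9]
orientation: [2.905, 1.195, 0.002]
ft_force: [0.6, -1.0, -0.0]
width: 87.7
grasp_force: 0.0
```

>>> arm_command --rows '[0,0,0,0.35,-0.35,0,1,0,0,0,0.65,-0.66,0,1,0,0,0,0.953,-0.966,0,1]'

```text
t: 2.85
ee_pos: [482.5, 114.8, 241.9]
orientation: [2.904, 1.197, 0.002]
ft_force: [0.3, 0.2, -0.6]
width: 87.7
grasp_force: 0.0
```

>>> arm_command --rows '[0,0,0,0.35,-0.35,0,1,0,0,0,0.65,-0.66,0,1,0,0,0,0.953,-0.966,0,1,0,0,0,0.953,-0.966,0,1,0,0,0,0.953,-0.966,0,1]'

```text
t: 3.35
ee_pos: [481.6, 222.4, 241.4]
orientation: [2.903, 1.199, -0.0]
ft_force: [0.8, 0.6, -0.2]
width: 88.1
grasp_force: 0.0
```

```bash
python3 - <<'E'
from h import *
im,d,K,C=grab("wrist"); save("w4",im); np.savez("w4",im=im,d=d,K=K,C=C)
o=ctrl.get_obs();print(o["t"],o["ee_pos"].round(1),o["orientation"].round(4),o["qpos"].round(2))
v,u=np.mgrid[:420,:560]
P=pts(d,K,C); m=bigmask((im.max(-1)<70)&(np.hypot(P[...,0]-511,P[...,1]-189)<90)&(P[...,2]>35)&(P[...,2]<60)&(d>0)); print(np.median(P[m>0],0)); print(disc(m,K,C,46,76,60))
cv=im.copy(); cs,_=cv2.findContours(m,cv2.RETR_CCOMP,cv2.CHAIN_APPROX_NONE); cv2.drawContours(cv,cs,-1,(255,0,255),1); save("w4m",cv)
E
```

```text
3.4 [481.4 221.7 241.4] [ 2.9039e+00  1.1979e+00 -6.0000e-04] [ 0.41  0.28  1.84 -0.    1.02  1.2 ]
[516.71801287 191.23926162  44.43233932]
(array([506.9 , 193.72]), -0.8011, np.float64(73.93), 57.44, 350, 81)
```

View pics/w4m.png

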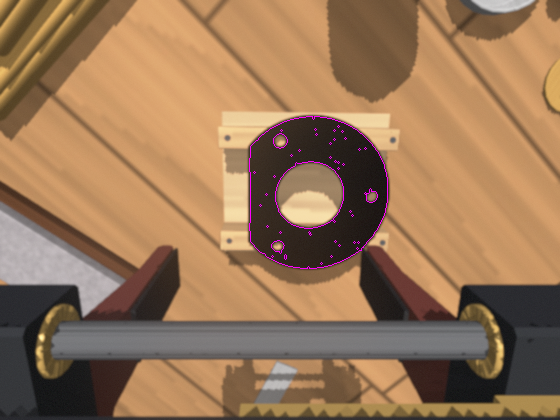

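The wrist view shows the plate outlined at ≈ (318,192), its flat at the left (u≈249), screw holes at (371,197), (280,141) and (278,246), and the opening at (310,195). I work out the pose from the holes and from an outline without the morphological shrink, and take a second view for the height.

```bash
cat >> h.py <<'E'
def pholes(im,near,r=13,thr=75):
    g=im.max(-1); out=[]
    for u,v in near:
        u,v=int(round(u)),int(round(v)); w=(g[v-r:v+r+1,u-r:u+r+1]>thr).astype('uint8')
        k,l,s,c=cv2.connectedComponentsWithStats(w); i=min((i for i in range(1,k) if s[i,4]>15),key=lambda i:np.hypot(*(c[i]-r)))
        out.append(c[i]+[u-r,v-r]); print(s[i,4],end=' ')
    return np.array(out)
E
cat > b.py <<'E'
from h import *
import sys
D=np.load(sys.argv[1]); im,d,K,C=[D[k] for k in("im","d","K","C")]
n=eval(sys.argv[2]); uv=pholes(im,n[:3]); print(uv.round(1).tolist())
for z in(40,43,46): print(z,*[x.round(3) for x in map(np.array,fit2(ray(uv,K,C,z)[:,:2]))], np.hypot(*(ray(uv,K,C,z)[0]-ray(uv,K,C,z)[1])[:2]).round(1))
g=im.max(-1); v,u=np.mgrid[:420,:560]
m=bigmask((g<75)&(np.hypot(u-n[3][0],v-n[3][1])<n[3][2])); print(disc(m,K,C,46,76,60))
cs,h=cv2.findContours(m,cv2.RETR_CCOMP,cv2.CHAIN_APPROX_NONE); cs=[c for c,k in zip(cs,h[0]) if k[3]>=0]; c=max(cs,key=cv2.contourArea)[:,0]
for z in(40,46):
  q=ray(c,K,C,z)[:,:2]; (x,y),r=cv2.minEnclosingCircle(q.astype('float32')); print("open",z,x,y,r)
E
python3 b.py w4.npz "[(371,197),(280,141),(278,246),(318,192,85)]"
```

```text
80 124 79 [[371.4, 196.4], [279.8, 140.5], [277.2, 245.9]]
40 [506.486 193.218] -0.802 [0.342 0.237 0.48 ] 104.3
43 [506.714 193.932] -0.802 [0.267 0.327 0.074] 103.4
46 [506.942 194.646] -0.802 [0.764 0.845 0.584] 102.4
(array([506.88, 193.74]), -0.7957, np.float64(74.1), 58.14, 347, 81)
open 40 506.3075256347656 193.46255493164062 33.75401306152344
open 46 506.7674865722656 194.88677978515625 33.163333892822266
```

>>> arm_command --rows '[0,0,0,-0.1,0.1,0.5,1,0,0,0,-0.2,0.3,0.8,1,0,0,0,-0.2,0.3,0.8,1,0,0,0,-0.2,0.3,0.8,1]'

```text
t: 3.8
ee_pos: [486.8, 193.0, 177.9]
orientation: [-2.906, -1.194, 0.001]
ft_force: [-0.9, 0.4, 0.5]
width: 88.0
grasp_force: 0.0
```

```bash
python3 - <<'E'
from h import *
im,d,K,C=grab("wrist"); save("w5",im); np.savez("w5",im=im,d=d,K=K,C=C)
D=np.load("w4.npz"); K0,C0=D["K"],D["C"]
uv0=pholes(D["im"],[(371,197),(280,141),(278,246)])
X=ray(uv0,K0,C0,43); Y=(X-C[:3,3])@C[:3,:3]; pr=np.c_[K[0,0]*Y[:,0]/Y[:,2]+K[0,2],K[1,1]*Y[:,1]/Y[:,2]+K[1,2]]
uv=pholes(im,pr,13); print(pr.round(1).tolist(),uv.round(1).tolist())
pm=lambda K,C:K@np.linalg.inv(C)[:3]
T=cv2.triangulatePoints(pm(K0,C0),pm(K,C),uv0.T,uv.T); T=(T[:3]/T[3]).T; print(T.round(2)); print(fit2(T[:,:2]),fit2(ray(uv,K,C,43)[:,:2]))
o=ctrl.get_obs();print(o["t"],o["ee_pos"].round(1),o["orientation"].round(4))
E
```

```text
80 124 79 124 201 118 [[363.9, 192.5], [249.2, 123.2], [249.2, 253.6]] [[363.9, 192.1], [249.2, 122.7], [249.6, 252.9]]
[[548.26 153.07  48.37]
 [523.45 251.45  44.36]
 [447.48 178.32  38.28]]
(array([506.39834192, 194.27981157]), np.float64(-0.7912492324223563), array([1.49769854, 1.3654807 , 1.12455979])) (array([507.09430305, 194.15823098]), np.float64(-0.8019951659306109), array([0.33987444, 0.36446179, 0.29190622]))
3.85 [487.3 193.6 178.6] [-2.9052e+00 -1.1955e+00 -1.9000e-03]
```

View pics/w5.png

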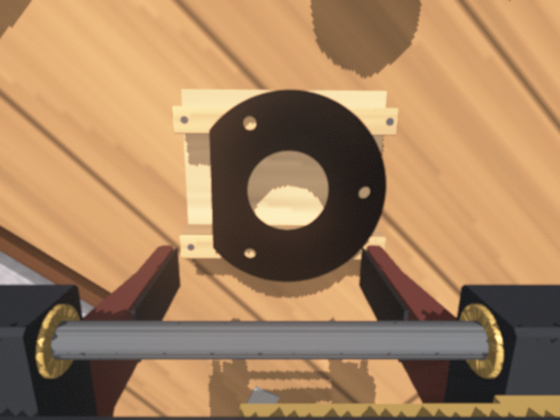

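The plate is at about (507, 194), mid-height about 43.5, yaw -0.80, measured from both wrist views. The second view shows clear gaps on both sides of the web. I descend over the web.

>>> arm_command --rows '[0,0,0.0033,0.1,-0.2,0.4,1,0,0,0.0033,0.184,-0.394,0.7,1,0,0,0.0033,0.184,-0.394,0.98,1,0,0,0.0033,0.184,-0.394,0.98,1]'

```text
t: 4.25
ee_pos: [473.8, 227.1, 98.4]
orientation: [2.91, 1.184, -0.003]
ft_force: [0.4, 0.2, -0.4]
width: 87.7
grasp_force: 0.0
```

```bash
python3 - <<'E'
from h import *
import time
im,d,K,C=grab("wrist"); save("w6",im)
o=ctrl.get_obs();print(o["t"],o["ee_pos"].round(1),o["orientation"].round(4))
M=R.from_rotvec(o["orientation"]).as_matrix(); print((M.T@(np.array([475.6,226.3,46])-o["ee_pos"])).round(1),np.arctan2(M[1,1],M[0,1]))
uv=pholes(im,[((np.linalg.inv(C)[:3,:3]@(np.r_[507+60*np.cos(-.8),194+60*np.sin(-.8),43]-C[:3,3])))@np.diag([1,1,1])][:0] or [(300,150)]) if 0 else None
E
```

```text
4.3 [474.6 227.2  99.6] [-2.9100e+00 -1.1839e+00  7.0000e-04]
[ 0.1  1.3 53.6] -0.798043177679491
```

View pics/w6.png

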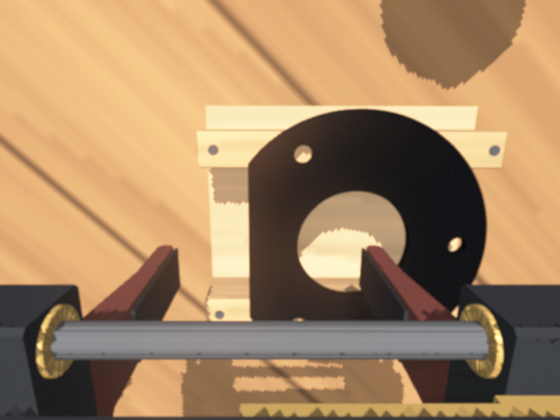

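The view shows the flat at u≈249 and the opening edge at u≈298, so the web is mid-way between the fingers (u≈178 and 362). I descend.

>>> arm_command --rows '[0,0,0,0,0.015,0.3,1,0,0,0,0,0.015,0.5,1,0,0,0,0,0.015,0.67,1,0,0,0,0,0.015,0.67,0.2]'

```text
t: 4.7
ee_pos: [475.6, 225.8, 45.6]
orientation: [2.911, 1.183, -0.001]
ft_force: [-0.5, -0.5, -0.0]
width: 82.8
grasp_force: 0.0
```

>>> arm_command --rows '[0,0,0,0,0,0,-0.1,0,0,0,0,0,0,-0.2,0,0,0,0,0,0,-0.25,0,0,0,0,0,0,-0.3]'

```text
t: 5.1
ee_pos: [475.8, 226.0, 46.3]
orientation: [-2.91, -1.183, -0.002]
ft_force: [-0.5, 0.2, 0.7]
width: 51.1
grasp_force: 0.0
```

>>> arm_command --rows '[0,0,0,0,0,0,-0.35,0,0,0,0,0,0,-0.4,0,0,0,0,0,0,-0.5,0,0,0,0,0,0,-0.6]'

```text
t: 5.5
ee_pos: [475.4, 225.9, 45.7]
orientation: [-2.91, -1.183, 0.0]
ft_force: [-0.7, -0.3, 1.3]
width: 28.9
grasp_force: 28.9
```

>>> arm_command --rows '[0,0,0,0,0,-0.05,-0.7,0,0,0,0,0,-0.15,-0.7,0,0,0,0,0,-0.35,-0.7,0,0,0,0,0,-0.6,-0.7,0,0,0,0,0,-0.8,-0.7]'

```text
t: 6.0
ee_pos: [475.6, 225.9, 111.0]
orientation: [2.91, 1.183, 0.001]
ft_force: [0.6, -0.2, -1.3]
width: 28.4
grasp_force: 33.2
```

>>> arm_command --rows '[0,0,0,0,0,-0.25,-0.7,0,0,0,0,0,-0.4,-0.7,0,0,0,0,0,-0.5,-0.7,0,0,0,0,0,-0.5,-0.7,0,0,0,0,0,-0.5,-0.7]'

```text
t: 6.5
ee_pos: [475.2, 225.7, 149.3]
orientation: [2.91, 1.183, -0.001]
ft_force: [0.1, -0.1, -1.2]
width: 28.4
grasp_force: 33.2
```

```bash
python3 - <<'E'
from h import *
im,d,K,C=grab("wrist"); save("w7",im);np.savez("w7",im=im,d=d,K=K,C=C)
o=ctrl.get_obs();print(o["t"],o["ee_pos"].round(1),o["orientation"].round(4),o["grasp_force"],o["width"],o["ft_force"])
M=R.from_rotvec(o["orientation"]).as_matrix(); c,s=np.cos(-.772),np.sin(-.772)
w=np.array([579.0-45*c,-171.1-45*s,o["ee_pos"][2]]); print(w,(M.T@(w-o["ee_pos"])).round(1),np.arctan2(M[1,1],M[0,1]))
E
```

```text
6.55 [475.  225.6 149. ] [ 2.9103e+00  1.1830e+00 -1.9000e-03] 33.157710526138544 28.56204890079785 [-0.68842684 -0.25619071 -0.37352106]
[ 546.75673661 -139.709365    149.01071515] [-2.035e+02  3.118e+02  1.000e-01] -0.7986517231395681
```

View pics/w7.png

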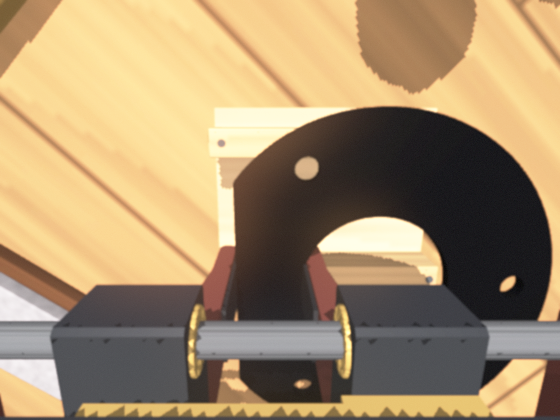

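The view shows the plate held by the web, its holes at (307,168), (509,284) and (303,384). I carry it towards the router.

>>> arm_command --rows '[0,0,0,-0.14,0.2,0,-0.7,0,0,0,-0.3,0.46,0,-0.7,0,0,0,-0.46,0.72,0,-0.7,0,0,0,-0.636,0.975,0,-0.7]'

```text
t: 6.95
ee_pos: [493.1, 133.6, 148.7]
orientation: [-2.91, -1.184, 0.003]
ft_force: [0.3, 0.3, -1.6]
width: 28.5
grasp_force: 33.2
```

>>> arm_command --rows '[0,0,0,-0.16,0.25,0,-0.7,0,0,0,-0.32,0.49,0,-0.7,0,0,0,-0.48,0.73,0,-0.7,0,0,0,-0.636,0.975,0,-0.7]'

```text
t: 7.35
ee_pos: [510.8, 42.1, 148.7]
orientation: [-2.91, -1.183, 0.003]
ft_force: [-0.8, -0.2, -0.7]
width: 28.9
grasp_force: 33.2
```

>>> arm_command --rows '[0,0,0,-0.16,0.25,0,-0.7,0,0,0,-0.32,0.49,0,-0.7,0,0,0,-0.48,0.73,0,-0.7,0,0,0,-0.636,0.975,0,-0.7]'

```text
t: 7.75
ee_pos: [528.8, -49.2, 148.6]
orientation: [-2.909, -1.183, 0.003]
ft_force: [0.9, -0.5, -1.1]
width: 28.7
grasp_force: 33.2
```

>>> arm_command --rows '[0,0,0,-0.18,0.28,0,-0.7,0,0,0,-0.36,0.56,0,-0.7,0,0,0,-0.52,0.82,0,-0.7,0,0,0,-0.636,0.975,0,-0.7,0,0,0,-0.636,0.975,0,-0.7]'

```text
t: 8.25
ee_pos: [547.2, -141.0, 149.0]
orientation: [-2.911, -1.18, 0.001]
ft_force: [0.0, 0.1, -1.5]
width: 28.7
grasp_force: 33.2
```

>>> arm_command --rows '[0,0,0,0,0,0,-0.7,0,0,0,0,0,0,-0.7]'

```text
t: 8.45
ee_pos: [546.9, -138.6, 149.4]
orientation: [-2.909, -1.184, 0.001]
ft_force: [0.6, -0.6, -1.8]
width: 28.5
grasp_force: 33.2
```

```bash
cat > c.py <<'E'
from h import *
import sys
n=sys.argv[1]
im,d,K,C=grab("wrist"); save(n,im);np.savez(n,im=im,d=d,K=K,C=C)
o=ctrl.get_obs();print(o["t"],o["ee_pos"].round(1),o["orientation"].round(4),o["grasp_force"].round(1),o["width"].round(1),o["ft_force"].round(1))
M=R.from_rotvec(o["orientation"]).as_matrix(); print("tool y yaw",np.arctan2(M[1,1],M[0,1]))
P=pts(d,K,C); v,u=np.mgrid[:420,:560]
m=(im.max(-1)<60)&(v<280)&(v>110)&(u>250)&(abs(P[...,2]-o["ee_pos"][2])<15)&(d>0); m=cv2.erode(bigmask(m),np.ones((5,5)))
Q=P[m>0]; A=np.c_[Q[:,:2]-o["ee_pos"][:2],np.ones(len(Q))]; s=np.linalg.lstsq(A,Q[:,2],rcond=None)[0]; print("plane slopes x,y (rad), z at tcp",s.round(4),len(Q),"rms",np.std(A@s-Q[:,2]).round(2))
E
python3 c.py w8
```

```text
Traceback (most recent call last):
  File "c.py", line 5, in <module>
    o=ctrl.get_obs();print(o["t"],o["ee_pos"].round(1),o["orientation"].round(4),o["grasp_force"].round(1),o["width"].round(1),o["ft_force"].round(1))
                                                                                 ^^^^^^^^^^^^^^^^^^^^^^
AttributeError: 'float' object has no attribute 'round'
```

View pics/w8.png

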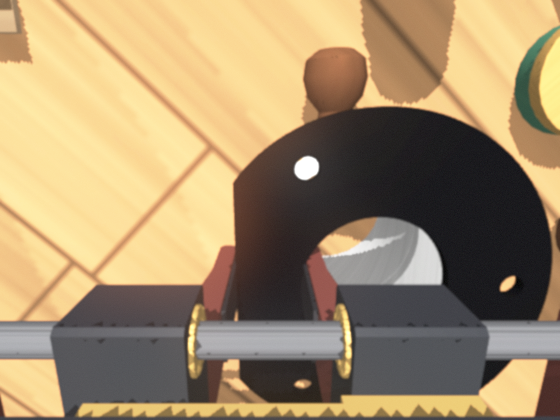

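The plate now hangs over the router: plate hole1 at (307,168) shows white metal below, and hole0 is at (509,284). I take measurements of it in the hand.

```bash
sed -i 's/o\["grasp_force"\].round(1),o\["width"\].round(1)/o["grasp_force"],o["width"]/' c.py; cat >> c.py <<'E'
near=eval(sys.argv[2]) if len(sys.argv)>2 else [(509,284),(307,168),(303,384)]
uv=[]
for (a,b) in near:
    r=14; w=(im[b-r:b+r+1,a-r:a+r+1].max(-1)>int(sys.argv[3]) if len(sys.argv)>3 else im[b-r:b+r+1,a-r:a+r+1].max(-1)>75).astype('uint8')
    k,l,st,c=cv2.connectedComponentsWithStats(w); i=min((i for i in range(1,k) if st[i,4]>10),key=lambda i:np.hypot(*(c[i]-r))); uv.append(c[i]+[a-r,b-r]); print(st[i].tolist(),end=' ')
uv=np.array(uv); print(uv.round(1).tolist())
zt=o["ee_pos"][2]
for z in (zt-5,zt-2.5,zt):
    q=ray(uv,K,C,z)[:,:2]; c,y,e=fit2(q); print((z-zt),c.round(2),y.round(4),e.round(2))
    q=ray(uv[:2],K,C,z)[:,:2]; dq=q[0]-q[1]; dt=TPL[0]-TPL[1]; y2=np.arctan2(dq[1],dq[0])-np.arctan2(dt[1],dt[0]); Mr=np.array([[np.cos(y2),-np.sin(y2)],[np.sin(y2),np.cos(y2)]]); print("  2hole",(q.mean(0)-Mr@TPL[:2].mean(0)).round(2),y2.round(4),np.hypot(*dq).round(2),"err if plate held nominal")
E
python3 c.py w9
```

```text
8.55 [ 547.1 -138.6  149.6] [-2.9093e+00 -1.1846e+00  5.0000e-04] 33.244822695851326 28.411605569143823 [-0.2 -0.3 -0.6]
tool y yaw -0.797440786491739
plane slopes x,y (rad), z at tcp [-3.000000e-04  2.200000e-03  1.481291e+02] 26746 rms 0.62
[4, 5, 17, 17, 200] [0, 1, 27, 26, 554] [4, 9, 19, 10, 147] [[507.2, 283.3], [306.0, 167.5], [302.0, 383.5]]
-5.0 [ 578.33 -170.1 ] -0.7898 [0.16 0.2  0.16]
  2hole [ 578.4  -170.05] -0.7903 104.26 err if plate held nominal
-2.5 [ 578.68 -168.67] -0.7898 [0.87 0.83 0.87]
  2hole [ 578.25 -168.76] -0.7903 102.48 err if plate held nominal
0.0 [ 579.03 -167.25] -0.7898 [1.9  1.86 1.9 ]
  2hole [ 578.1  -167.47] -0.7903 100.7 err if plate held nominal
```

The plate is level in the hand (slopes under 0.003). I make a small correction and a partial descent, then re-measure.

>>> arm_command --rows '[0,0,-0.0055,-0.02,0.02,0.15,-0.7,0,0,-0.0055,-0.02,0.02,0.3,-0.7,0,0,-0.0055,-0.02,0.02,0.4,-0.7,0,0,-0.0055,-0.02,0.02,0.43,-0.7,0,0,-0.0055,-0.02,0.02,0.43,-0.7]'

```text
t: 9.05
ee_pos: [546.9, -141.7, 114.4]
orientation: [-2.899, -1.208, 0.002]
ft_force: [0.4, -0.3, -0.9]
width: 28.7
grasp_force: 33.2
```

```bash
python3 c.py w10 ; python3 - <<'E'
from h import *
a=np.load("w10.npz")["im"]
t=[a[b-30:b+31,c-30:c+31] for c,b in((507,283),(306,168),(302,384))]
w=cv2.resize(np.hstack(t),None,fx=4,fy=4,interpolation=cv2.INTER_CUBIC)
out=[w]
for n,c,r in(("scene",(204,215),45),("top",(330,207),45)):
    im,d,K,C=grab(n); np.savez(n+"1",im=im,d=d,K=K,C=C); out.append(cv2.resize(im[c[1]-45:c[1]+45,c[0]-61:c[0]+61],(366,270),interpolation=cv2.INTER_CUBIC))
save("combo",np.vstack([w[:,:732],np.hstack(out[1:])]))
E
```

```text
9.1 [ 547.2 -141.9  114.9] [-2.8997e+00 -1.2079e+00  8.0000e-04] 33.244697665795684 28.323871816806072 [ 1.  -0.  -0.7]
tool y yaw -0.7813855243421931
plane slopes x,y (rad), z at tcp [-1.500000e-03  2.300000e-03  1.130492e+02] 27624 rms 0.62
[4, 5, 17, 17, 200] [0, 1, 27, 26, 529] [4, 9, 19, 10, 150] [[507.2, 283.3], [306.1, 167.6], [301.9, 383.5]]
-5.0 [ 578.78 -172.49] -0.7737 [0.04 0.03 0.03]
  2hole [ 578.78 -172.47] -0.7741 103.88 err if plate held nominal
-2.5 [ 579.1  -171.06] -0.7737 [1.07 1.03 1.01]
  2hole [ 578.61 -171.18] -0.7741 102.1 err if plate held nominal
0.0 [ 579.43 -169.64] -0.7737 [2.1  2.06 2.04]
  2hole [ 578.44 -169.89] -0.7741 100.32 err if plate held nominal
```

View pics/combo.png

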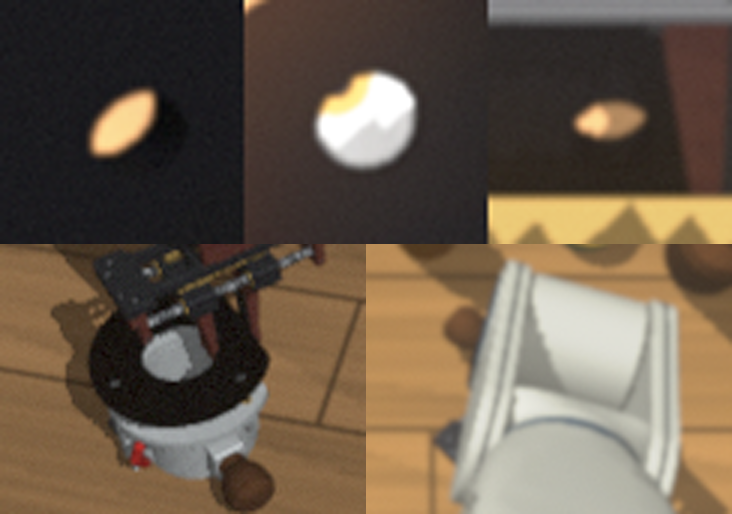

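The crops show brass of threaded hole1 through plate hole1 at ≈ (301,161), against plate hole centre (306,168), which is the expected parallax. The scene view shows the plate over the router. I check that prediction numerically.

```bash
cat > p.py <<'E'
from h import *
import sys
D=np.load(sys.argv[1]); im,K,C=D["im"],D["K"],D["C"]
for z,c,y in((80.2,(578.9,-171.65),-.7725),(82,(579.0,-171.15),-.7725)):
    M=np.array([[np.cos(y),-np.sin(y)],[np.sin(y),np.cos(y)]]); X=np.c_[TPL@M.T+c,[z]*3]
    Y=(X-C[:3,3])@C[:3,:3]; print(z,np.c_[K[0,0]*Y[:,0]/Y[:,2]+K[0,2],K[1,1]*Y[:,1]/Y[:,2]+K[1,2]].round(1).tolist(),Y[:,2].round())
w=im[150:186,288:325].astype(int); sat=(w.max(-1)-w.min(-1)>50)&(w.max(-1)>120); v,u=np.nonzero(sat); print("brass",len(u),u.mean()+288,v.mean()+150,u.min()+288,u.max()+288,v.min()+150,v.max()+150)
for row in sat: print(''.join('#' if x else '.' for x in row))
E
python3 p.py w10.npz
```

```text
80.2 [[470.3, 256.2], [298.9, 157.5], [296.5, 344.2]] [188. 175. 202.]
82 [[471.8, 256.8], [298.6, 157.1], [296.3, 345.6]] [186. 173. 200.]
brass 74 301.31081081081084 161.44594594594594 295 307 156 166
.....................................
.....................................
.....................................
.....................................
.....................................
.....................................
................####.................
...............#####.................
..............#####..................
..............#####..................
.............######..................
..........#########..................
........##########...................
.......##########....................
.......#########.....................
.......########......................
.......#..##.........................
.....................................
.....................................
.....................................
.....................................
.....................................
.....................................
.....................................
.....................................
.....................................
.....................................
.....................................
.....................................
.....................................
.....................................
.....................................
.....................................
.....................................
.....................................
.....................................
```

The prediction matches: the brass edge was observed at (304,162.5) and predicted at (304,163). Now the final descent.

>>> arm_command --rows '[0,0,0,0.005,-0.005,0.06,-0.7,0,0,0,0.005,-0.005,0.13,-0.7,0,0,0,0.005,-0.005,0.17,-0.7,0,0,0,0.005,-0.005,0.19,-0.7,0,0,0,0.005,-0.005,0.19,-0.7]'

```text
t: 9.7
ee_pos: [547.1, -141.3, 99.7]
orientation: [-2.9, -1.208, 0.001]
ft_force: [-0.0, -0.6, -1.2]
width: 28.8
grasp_force: 33.2
```

>>> arm_command --rows '[0,0,0,0,0,0,-0.7,0,0,0,0,0,0,-0.7,0,0,0,0,0,0,-0.7]'

```text
t: 10.0
ee_pos: [547.4, -141.4, 100.2]
orientation: [2.9, 1.208, 0.0]
ft_force: [0.2, -0.0, -1.5]
width: 28.8
grasp_force: 33.2
```

```bash
python3 c.py w11; python3 p.py w11.npz
```

```text
10.05 [ 547.4 -141.4  100.2] [2.8999e+00 1.2081e+00 3.0000e-04] 33.24501499766484 28.70613091086149 [-0.6  0.2 -1. ]
tool y yaw -0.7813421926967267
plane slopes x,y (rad), z at tcp [7.00000e-04 1.80000e-03 9.88569e+01] 27604 rms 0.62
[5, 5, 16, 17, 192] [1, 2, 25, 25, 450] [4, 8, 19, 11, 159] [[507.5, 283.2], [306.8, 168.3], [302.1, 383.3]]
-5.0 [ 579.37 -172.63] -0.7745 [0.23 0.06 0.19]
  2hole [ 579.47 -172.75] -0.7721 104.08 err if plate held nominal
-2.5 [ 579.69 -171.2 ] -0.7745 [0.82 1.05 0.91]
  2hole [ 579.29 -171.45] -0.7721 102.3 err if plate held nominal
0.0 [ 580.01 -169.76] -0.7745 [1.84 2.08 1.93]
  2hole [ 579.12 -170.16] -0.7721 100.53 err if plate held nominal
80.2 [[485.3, 268.5], [301.0, 162.7], [298.2, 362.1]] [175. 161. 188.]
82 [[487.1, 269.3], [300.7, 162.3], [297.9, 363.7]] [173. 159. 187.]
brass 138 303.6811594202899 165.57246376811594 295 310 157 172
.....................................
.....................................
.....................................
.....................................
.....................................
.....................
[... 456 characters left out ...]
#...............
.......##############................
.......##############................
.......#############.................
.......###########...................
.........#######.....................
.....................................
.....................................
.....................................
.....................................
.....................................
.....................................
.....................................
.....................................
.....................................
.....................................
.....................................
.....................................
.....................................
```

Residual offset is about 0.8 mm along tool y, and clearance is about 12 mm. I make one last small trim, settle, and hand in.

>>> arm_command --rows '[0,0,0,0,-0.005,0.01,-0.7,0,0,0,0,-0.01,0.01,-0.7,0,0,0,0,-0.01,0.01,-0.7,0,0,0,0,-0.01,0.01,-0.7,0,0,0,0,-0.01,0.01,-0.7]'

```text
t: 10.55
ee_pos: [546.8, -140.8, 99.3]
orientation: [2.9, 1.208, 0.0]
ft_force: [0.2, 0.4, -0.3]
width: 28.6
grasp_force: 33.2
```

>>> arm_command --rows '[0,0,0,0,0,0,-0.7,0,0,0,0,0,0,-0.7,0,0,0,0,0,0,-0.7]'

```text
t: 10.85
ee_pos: [546.7, -140.8, 99.3]
orientation: [2.9, 1.208, 0.0]
ft_force: [1.0, 1.3, -0.9]
width: 28.3
grasp_force: 33.2
```

```bash
python3 c.py w12; python3 -c "
from h import *
o=ctrl.get_obs();print(abs(o['qvel']).max())
print(ctrl.close_job())"
```

```text
10.9 [ 546.7 -140.8   99.3] [-2.9    -1.2081 -0.    ] 33.245184612460434 28.762687690428862 [-0.6 -0.4 -1.4]
tool y yaw -0.7813609886600148
plane slopes x,y (rad), z at tcp [5.00000e-04 2.00000e-03 9.79201e+01] 27108 rms 0.61
[4, 5, 17, 17, 191] [1, 2, 25, 25, 447] [4, 8, 19, 11, 161] [[507.5, 283.2], [306.6, 168.4], [302.1, 383.2]]
-5.0 [ 578.66 -172.02] -0.7739 [0.23 0.09 0.17]
  2hole [ 578.74 -172.15] -0.7714 104.12 err if plate held nominal
-2.5 [ 578.98 -170.59] -0.7739 [0.81 1.06 0.96]
  2hole [ 578.56 -170.86] -0.7714 102.34 err if plate held nominal
0.0 [ 579.3  -169.16] -0.7739 [1.83 2.08 1.98]
  2hole [ 578.39 -169.56] -0.7714 100.56 err if plate held nominal
0.0016357187435010892
the job is handed in; nothing more can be done
None
```

I handed the job in at 10.9 s with the arm still holding the plate over the router base: level and still, about 11–12 mm clear, each screw hole within about 1 mm of its threaded hole by my wrist-camera measurement, gripped at about 33 N a finger; no verdict was returned.

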